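# Serve a bun from the covered plate with tongs

## Robot

A 7-joint arm with a two-finger parallel gripper is mounted at the origin on a cart in front of the work surface, level with it; the furniture and walls round the work are solid. World frame = base frame: x ahead of the robot, y to its left, z up, the work surface at z = 0. Lengths are in m, angles in rad, forces in N, time in s.
With the tool pointing down it reaches from about 0.4 to 0.85 m from the base axis. Payload 10.4 kg.
Tool frame: the origin (TCP) lies on the centre line of the jaws, within the pads' length; the fingertips stand 17 mm ahead of it and the grasp point (between the pads) lies 2 mm behind it; z points along the fingers, y is the line along which they close (so a half turn about z gives the same grasp; the last joint's range is limited). The gripper opens to 85 mm and grips with 20 to 120 N. Pads are 22 mm wide; open, the fingers measure 114 mm over their backs; the gripper's body (76 mm by 85 mm) begins 54 mm behind the grasp point. The pads swing forward as they close: fully open they stand 13 mm farther back than shut.
Start: joints at [1.235, 0.332, -0.065, 1.46, 0.022, 1.35, -0.088], TCP at [0.192, -0.595, 0.248] pointing down, gripper open.
Joint ranges: [-2.6, 2.6], [-0.5, 2.12], [-1.47, 1.34], [0.16, 2.42], [-1.27, 4.41], [0.06, 2.06], [-2.6, 2.6]. Speed limits (rad/s): [2.22, 2.22, 2.79, 2.79, 3.14, 3.14, 3.14].

## Interface

Orientations are given as [roll, pitch, yaw] about the fixed x, y, z axes, in that order (R = Rz(yaw) Ry(pitch) Rx(roll)).
In Python, from bench import bot, viewer gives the robot as it stands.
- The arm moves only by the tool step_arm, never from a script. Its argument "series" is a list of rows, each a list of 4 numbers: the shift along the tool's x, y, z in mm, then the turn about the tool's z in degrees. In form: [[dx, dy, dz, roll], ...]. A call has 1 to 10 rows; each row shifts and turns the commanded pose from where the row before left it, along the tool's axes as they then stand; what a row does not reach is not made up. A row lasts 1/12 s, in which the tool goes at most 41.7 mm and 7.16 degrees, less where a joint would pass 70% of its speed; a pose out of reach is approached as far as the arm can. A call with a gripper value outside its range is refused whole. "gripper" is the opening, from 0 (shut) to 1 (fully open), set as the call begins (left out, the last holds). The fingers move at their own pace and stop on an object; the grip force is fixed at half the most. Time passes only in rows, so rows that do not move let the fingers close. It gives the time, the measured TCP pose, the force, the opening and the grip force at its end, in the units of the state.
- bot.observe(): the state, without advancing time (a new reading comes with each control period).
- viewer.grab_frame(name): name is "scene" or "top" or "wrist"; returns the picture (420x560x3 uint8, blue, green, red); there is no depth.
- viewer.camera_params(name): a dict with "fx", "fy", "cx", "cy" (pixels), "pose" (4x4, takes a point from camera to world coordinates); the wrist camera has in their place "tool_from_camera" (4x4, takes a point from camera to tool coordinates, whose origin is the TCP and whose axes are the flange's). Camera axes: x right, y down, z forward; pixel columns grow to the right and rows downward; lengths in m; the calibration is good to about 2 mm. The wrist camera is an equidistant fisheye: a pixel r from the principal point sees the ray r / f radians off the axis. A picture is of the moment at which its call begins: read the wrist's pose just before it. camera_params takes no time and is no camera call.
- bot.job_done(): hands the job in; it is judged then, once.
The state is a dict: "t": time; "qpos": joint angles; "qd": joint speeds; "joint_efforts": joint torques, N m; "tool_pos": TCP position; "ee_rot": TCP orientation; "force": force on the tool from outside, world axes, zero at the start; "torque": the same for the moment, N m; "finger_gap": finger opening in m; "finger_force": force on a finger pad.
Only numpy, scipy, OpenCV 4.12 (cv2) and the standard library are available. Lean on these libraries where they do the work, as an engineer would, in place of code of your own. Each camera call takes 0.05 s, during which the arm holds its last target. There are 200 camera calls.

## Task

For the tea break, lift the clear cover off the plate by its knob and set it down gently, right way up, on the free desk beside the plate, then let go of it. Then pick up the tongs, close them on the bun without your fingers touching it, and lift it; finish while still holding the bun in the squeezed tongs, steady, with the bun at least 10 cm above the desk. Leave the stapler, the calculator and the glue stick where they are.

Things in the scene. Friction and masses are not known exactly. Their poses are not given: they have to be found in the camera images.
- plate: White round plate fixed on the 3 mm thick desk mats that cover the work area (top at z = 0.003), 132 mm across; origin at the centre of its underside. Inner floor 6 mm (about 110 mm across), rim 11 mm above the origin. Plate and tongs lie left and right of the middle, either way round; the mat between them at the back (around x 0.60, y 0) is free to set the cover on.
- lid: Clear plastic dome cover, loose, about 0.16 kg, 104 mm across and 62 mm high, plus a wooden knob on top; wall 3 mm; origin at the centre of its open lower rim, z up. It stands on the plate's inner floor over the bun.
- lid_knob (a point): Middle of the cover's wooden knob, on the cover's axis 80 mm above its lower rim. The knob is a 26 mm diameter cylinder between 71 and 91 mm above the rim on a thinner neck (16 mm) from the dome's top at 62 mm.
- bun: Small round brown bun with dark glaze, rigid, 36 mm in diameter, 33 mm high, sides upright from 5 to 23 mm height, about 40 g, loose on the plate under the cover, up to 12 mm from its centre. Origin at the centre of its underside, z up.
- tongs: Spring tongs (80 g): two steel strips lying on their side, 235 mm long, 22 mm high all along, red jaws. Origin at the underside midway between the black ribbed grip pads; x along the tongs to the jaws, y across, z up. The bow joining the arms is 100 mm behind the origin, the hinges 90 mm. Grip from above across y.
- tongs_jaw (a point): Point midway between the red jaws, 105 mm ahead of the tongs' origin along x and 11 mm above their underside; the jaws are 34 mm long (x from 90 to 124 mm) and 22 mm high. Gap between the jaws about 68 mm when untouched, about 51 mm with 52 mm over the pads, 36 mm closed on the bun, 5 mm fully shut.
- tongs_grip (a point): Point midway between the grip pads, 11 mm above the tongs' origin. The pads reach 28 mm to either side along x and are 22 mm high. Width over their outer faces: about 59 mm untouched, 45 mm closed on the bun (pads then parallel), 31 mm fully shut. Carry the tongs open by squeezing part way, to about 52 mm.
- tongs_left (a joint): Closing angle of the left tong arm (the right one mirrors it), rad: 0 untouched, about 0.08 closed on the bun, 0.16 fully shut. A squeeze of about 2 N on the pads starts to close them, about 4 N brings the jaws to the bun's width; more reaches the bun at about half the force. They spring open when released.
- stapler: Black stapler, loose bystander, 148 x 36 x 52 mm high, lying in front of the middle of the work; origin at the centre of its underside. Leave alone.
- calculator: White calculator, loose bystander, 112 x 70 x 19 mm, at the left edge of the work; origin at the centre of its underside. Leave alone.
- glue_stick: Upright glue stick with red cap, loose bystander, 26 mm across, 97 mm high, at the back right; origin at the centre of its underside. Leave alone.
There are look-alikes about, which are no part of the job. Leave any pink look-alike of the lid alone.

How it is judged:
By the outcome, as a careful person would: the job done as asked, in the order asked, and still so for the second after the job is handed in, while the arm keeps its last pose, push and grip.
It also fails if it takes over 64 s, if anything falls off the work surface, if the arm or the gripper's body presses on something with over 40 N, if the wrist force passes 120 N, or if a joint passes its speed limit or range.

## Working session

There is one attempt and no reset: what is moved stays moved. The work goes in short steps, Python scripts to look and compute and a tool call to move; the robot and the scene stay as the last step left them, time stands still between calls to the robot, and variables do not carry over. Pictures are saved under pics/ and viewed, at most 10 in all, crops included, and the job is handed in when it is done.

Besides the shell and the picture viewer there is one more tool, called by a JSON object that holds its "fn" and its "kwargs". step_arm: Moves the arm, as the interface text tells. Its arguments: {"type":"object","properties":{"series":{"type":"array"},"gripper":{"type":"number"}},"required":["series"]}

```bash
mkdir -p pics; ls; python3 - <<'E'
from bench import bot, viewer
import cv2,numpy as np
s=bot.observe(); print({k:np.round(v,3).tolist() for k,v in s.items()})
for n in("scene","top"):
    cv2.imwrite(f"pics/{n}0.png",viewer.grab_frame(n))
for n in("scene","top","wrist"):
    p=viewer.camera_params(n); print(n,{k:np.round(v,4).tolist() for k,v in p.items()})
a=cv2.imread("pics/scene0.png");b=cv2.imread("pics/top0.png")
E
```

```text
pics
{'t': 0.0, 'qpos': [1.235, 0.333, -0.065, 1.461, 0.022, 1.35, -0.088], 'qd': [0.001, -0.001, 0.001, 0.001, 0.001, 0.001, 0.0], 'joint_efforts': [-0.0, -62.546, 0.049, -39.16, 0.016, 0.01, 0.0], 'tool_pos': [0.192, -0.594, 0.248], 'ee_rot': [-3.14, 0.0, 0.313], 'force': [0.654, 0.787, -0.634], 'torque': [-0.034, 0.016, 0.032], 'finger_force': 0.0, 'finger_gap': 0.085}
scene {'fx': 381.1253, 'fy': 381.1253, 'cx': 281.4573, 'cy': 213.9229, 'pose': [[0.9906, 0.0583, -0.1236, 0.6827], [0.1366, -0.3912, 0.9101, -1.0289], [0.0047, -0.9185, -0.3955, 0.5421], [0.0, 0.0, 0.0, 1.0]]}
top {'fx': 450.476, 'fy': 450.476, 'cx': 283.7278, 'cy': 206.5886, 'pose': [[-0.0285, -0.9846, 0.1725, 0.2491], [-0.9996, 0.0296, 0.0038, -0.0127], [-0.0089, -0.1723, -0.985, 1.6063], [0.0, 0.0, 0.0, 1.0]]}
wrist {'fx': 325.1923, 'fy': 325.1923, 'cx': 280.1027, 'cy': 213.1536, 'tool_from_camera': [[0.001, -0.9552, -0.2959, 0.0755], [1.0, 0.0007, 0.0012, 0.0002], [-0.001, -0.2959, 0.9552, -0.1249], [0.0, 0.0, 0.0, 1.0]]}
```

View pics/top0.png

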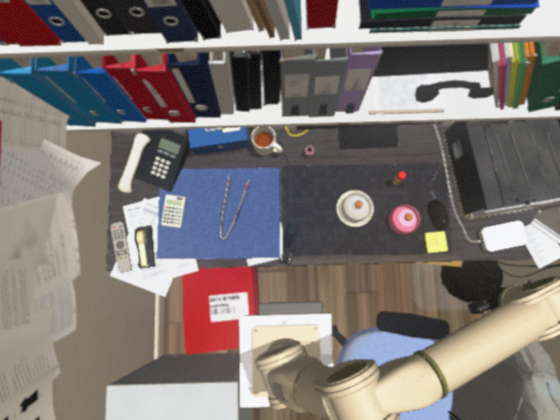

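View pics/scene0.png

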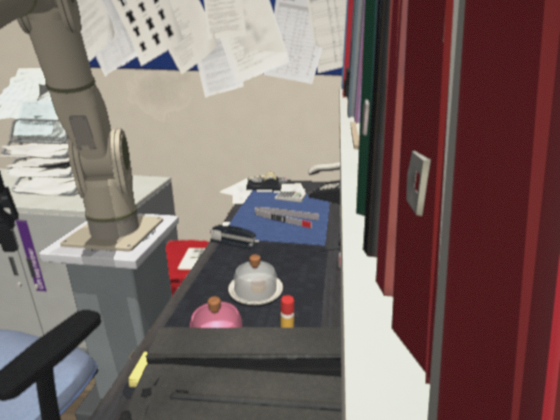

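The top view shows the plate with the lid at (355,207), the pink look-alike at (405,218), the glue stick at (400,178), the tongs with bow about (222,237) and jaws about (238,180), and the calculator at (173,211). Next I'll enlarge crops.

```bash
python3 - <<'E'
import cv2,numpy as np
b=cv2.imread("pics/top0.png");a=cv2.imread("pics/scene0.png")
c1=cv2.resize(b[165:265,195:395],None,fx=4,fy=4,interpolation=cv2.INTER_CUBIC) # 800x400
cv2.imwrite("pics/c1.png",c1)
c2=cv2.resize(a[190:340,180:340],None,fx=4,fy=4,interpolation=cv2.INTER_CUBIC)
cv2.imwrite("pics/c2.png",c2)
E
```

```text
(no output)
```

View pics/c1.png

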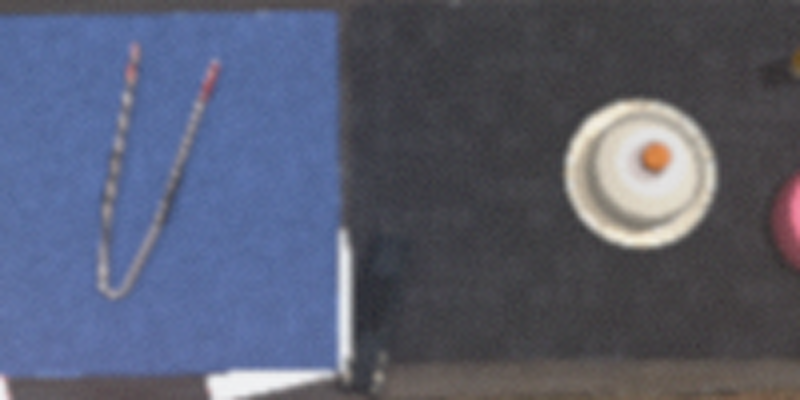

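View pics/c2.png

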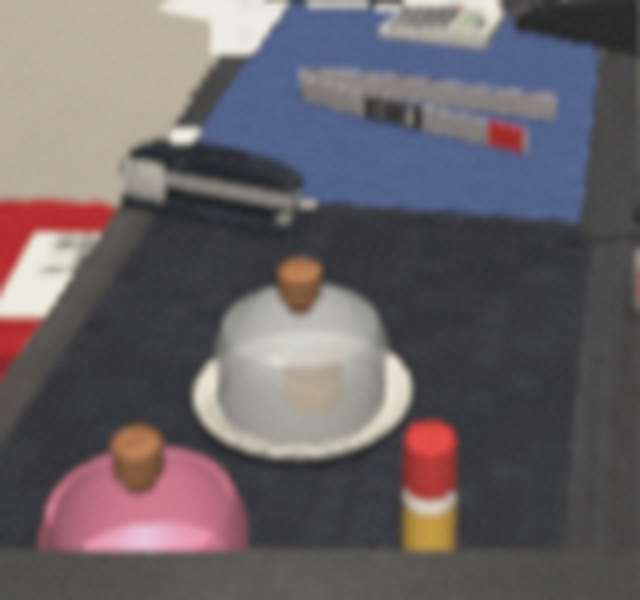

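The crops show, in top crop coordinates: knob (656,157), plate centre (641,172), tongs bow (111,294), jaw tips (134,46) and (215,62). In the scene crop: knob (300,284), right jaw centre (508,137), bow (303,88). The stapler lies near the middle front and the bun is visible inside the dome.

```bash
cat > h.py <<'E'
import numpy as np, cv2
from scipy.spatial.transform import Rotation as R
from bench import bot, viewer
def ray(name,u,v,st=None):
    p=viewer.camera_params(name); x=(u-p["cx"])/p["fx"]; y=(v-p["cy"])/p["fy"]
    if name=="wrist":
        r=np.hypot(x,y); d=np.array([x/r*np.sin(r),y/r*np.sin(r),np.cos(r)]) if r>0 else np.array([0,0,1.])
        T=np.eye(4);T[:3,:3]=R.from_euler("xyz",st["ee_rot"]).as_matrix();T[:3,3]=st["tool_pos"]
        T=T@np.array(p["tool_from_camera"])
    else: d=np.array([x,y,1]);T=np.array(p["pose"])
    d=T[:3,:3]@d; return T[:3,3],d/np.linalg.norm(d)
def atz(r,z): o,d=r; return o+d*(z-o[2])/d[2]
def tri(*rs):
    A=sum(np.eye(3)-np.outer(d,d) for o,d in rs); b=sum((np.eye(3)-np.outer(d,d))@o for o,d in rs)
    X=np.linalg.solve(A,b); return X,[np.linalg.norm(np.cross(d,X-o))*1e3 for o,d in rs]
E
python3 - <<'E'
from h import *
np.set_printoptions(precision=4,suppress=True)
T=lambda u,v: ray("top",195+(u+.5)/4-.5,165+(v+.5)/4-.5)
S=lambda u,v: ray("scene",180+(u+.5)/4-.5,190+(v+.5)/4-.5)
print("knob",*tri(T(656,157),S(300,284)))
print("rjaw",*tri(T(210,78),S(508,137)))
print("bow",*tri(T(110,294),S(303,88)))
print("plate",atz(T(641,172),.012))
b=atz(T(110,294),.025)
l,r=atz(T(134,46),.025),atz(T(215,62),.025); m=(l+r)/2
d=m-b; print("bow,l,r",b,l,r,"len",np.linalg.norm(d),np.linalg.norm(l-r),"yaw",np.degrees(np.arctan2(d[1],d[0])), "origin",b+d/np.linalg.norm(d)*.1)
for n,p in dict(stapA=(370,240),stapB=(375,385)).items(): print(n,atz(T(*p),.04))
E
```

```text
knob [ 0.5163 -0.2636  0.086 ] [np.float64(0.7701459027728829), np.float64(0.7701459027729408)]
rjaw [0.6129 0.1236 0.0113] [np.float64(2.1790661327112595), np.float64(2.1790661327111276)]
bow [0.4202 0.2162 0.0045] [np.float64(1.8353061158110475), np.float64(1.835306115810958)]
plate [ 0.5168 -0.2614  0.012 ]
bow,l,r [0.4197 0.2138 0.025 ] [0.6437 0.191  0.025 ] [0.6266 0.1181 0.025 ] len 0.22339732351979283 0.07487901361142292 yaw -15.37720865540759 origin [0.5162 0.1872 0.025 ]
stapA [ 0.4589 -0.0166  0.04  ]
stapB [ 0.3325 -0.0172  0.04  ]
```

{"fn": "step_arm", "kwargs": {"series": [[15,-8,0,0],[30,-16,0,0],[34,-18,0,0],[34,-18,0,0],[34,-18,0,0],[34,-18,0,0],[34,-18,0,0],[34,-18,0,0],[34,-18,0,0],[34,-18,0,0]], "gripper": 0.55}}

```text
t: 0.93
tool_pos: [0.4431, -0.3357, 0.2482]
ee_rot: [-3.141, 0.0, 0.313]
force: [0.9, -0.9, 0.0]
finger_gap: 0.0468
finger_force: 0.0
```

{"fn": "step_arm", "kwargs": {"series": [[34,-17,10,0],[30,-14,10,0],[19,-9,10,0],[10,-5,10,0],[0,0,0,0],[0,0,0,0],[0,0,0,0]]}}

```text
t: 1.52
tool_pos: [0.5158, -0.2679, 0.2087]
ee_rot: [3.141, 0.001, 0.31]
force: [0.4, 0.2, 0.6]
finger_gap: 0.047
finger_force: 0.0
```

```bash
python3 - <<'E'
from h import *
s=bot.observe(); print(s["t"],s["tool_pos"],s["ee_rot"],s["finger_gap"],s["force"])
cv2.imwrite("pics/w1.png",viewer.grab_frame("wrist"))
np.save("w1.npy",np.r_[s["tool_pos"],s["ee_rot"]])
E
```

```text
1.5167 [ 0.5157705  -0.26788546  0.20865725] [3.14080146e+00 6.38532482e-04 3.10195904e-01] 0.04697061339567911 [0.36090178 0.17148269 0.60958538]
```

View pics/w1.png

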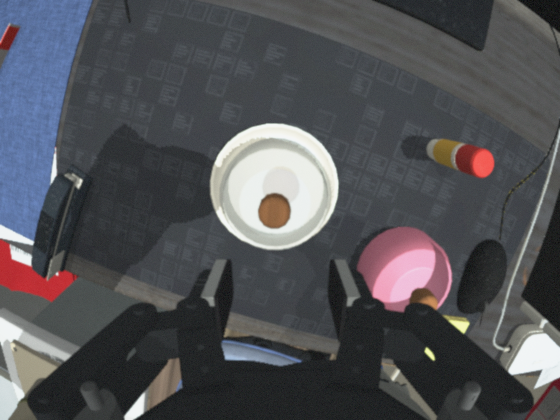

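The wrist view shows the knob at (274,210), the plate centred at about (274,186), the pink look-alike at (405,268) and the glue stick at (475,162).

```bash
python3 - <<'E'
from h import *
np.set_printoptions(precision=4,suppress=True)
w=np.load("w1.npy");st=dict(tool_pos=w[:3],ee_rot=w[3:])
r=ray("wrist",274,209.5,st);print("knob top",atz(r,.095),"plate",atz(ray("wrist",274,186,st),.012))
T=lambda u,v: ray("top",195+(u+.5)/4-.5,165+(v+.5)/4-.5)
S=lambda u,v: ray("scene",180+(u+.5)/4-.5,190+(v+.5)/4-.5)
k,e=tri(r,T(656,157),S(300,284));print(k,e, tri(r,S(300,284))[0])
M=R.from_euler("xyz",st["ee_rot"]).as_matrix()
print("d tool mm",M.T@(np.r_[k[:2],.095]-w[:3])*1e3)
print("pink knob",atz(ray("wrist",424,298,st),.09),"glue",atz(ray("wrist",477,162,st),.1))
E
```

```text
knob top [ 0.5187 -0.2626  0.095 ] plate [ 0.5184 -0.2613  0.012 ]
[ 0.5162 -0.2635  0.086 ] [np.float64(0.20448406782354914), np.float64(0.816920978883767), np.float64(0.7425837494147324)] [ 0.5157 -0.2634  0.0855]
d tool mm [  1.861   -4.1546 113.6528]
pink knob [ 0.4775 -0.4238  0.09  ] glue [ 0.6103 -0.4083  0.1   ]
```

{"fn": "step_arm", "kwargs": {"series": [[2.5,-4.2,0,0],[0,0,20,0],[0,0,25,0],[0,0,25,0],[0,0,20,0],[0,0,15,0],[0,0,8,0],[0,0,3.5,0],[0,0,0,0],[0,0,0,0]]}}

```text
t: 2.4
tool_pos: [0.5185, -0.2615, 0.0929]
ee_rot: [3.14, -0.001, 0.312]
force: [0.1, 1.0, -0.3]
finger_gap: 0.0467
finger_force: 0.0
```

{"fn": "step_arm", "kwargs": {"series": [[0,0,0,0],[0,0,0,0],[0,0,0,0],[0,0,0,0],[0,0,0,0],[0,0,0,0]], "gripper": 0.0}}

```text
t: 2.9
tool_pos: [0.5186, -0.2615, 0.0931]
ee_rot: [3.14, -0.001, 0.313]
force: [-1.9, 0.2, 6.2]
finger_gap: 0.0236
finger_force: 58.8
```

{"fn": "step_arm", "kwargs": {"series": [[0,0,-3,0],[0,0,-8,0],[0,0,-15,0],[0,0,-20,0],[0,0,-20,0],[0,0,-20,0],[0,0,-14,0],[0,0,-5,0],[0,0,0,0],[0,0,0,0]]}}

```text
t: 3.73
tool_pos: [0.5177, -0.261, 0.1963]
ee_rot: [-3.141, 0.0, 0.313]
force: [1.2, -0.1, -2.3]
finger_gap: 0.0236
finger_force: 59.0
```

```bash
python3 - <<'E'
from h import *
s=bot.observe(); print(s["t"],s["tool_pos"],s["ee_rot"],s["finger_gap"],s["force"],s["torque"])
np.save("w2.npy",np.r_[s["tool_pos"],s["ee_rot"]])
cv2.imwrite("pics/w2.png",viewer.grab_frame("wrist"))
cv2.imwrite("pics/s2.png",viewer.grab_frame("scene"))
a=cv2.imread("pics/w2.png");b=cv2.imread("pics/s2.png")
c=np.hstack([a,cv2.resize(b[130:340,180:340],(320,420),interpolation=cv2.INTER_CUBIC)[:, :240]]);cv2.imwrite("pics/c3.png",c)
E
```

```text
3.7333 [ 0.51770801 -0.26098257  0.19628937] [-3.14127965e+00  4.52580314e-04  3.12777141e-01] 0.0235703352732379 [ 1.15078585 -0.13066767 -2.25080474] [ 0.04963681  0.02647469 -0.00282169]
```

View pics/c3.png

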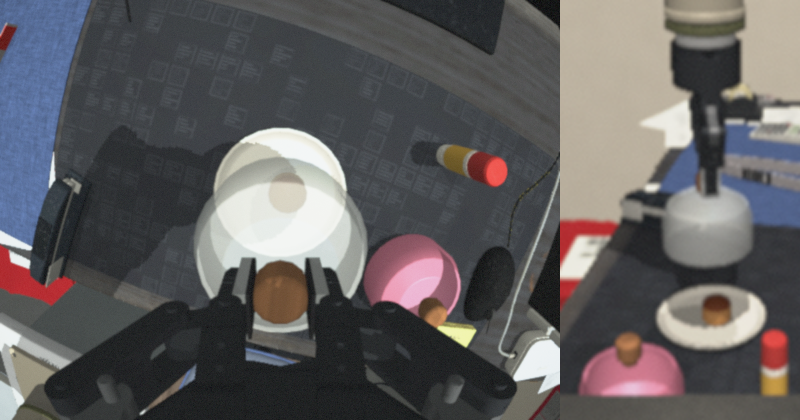

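The dome hangs upright in the grip. The bun is on the plate, at wrist (288,194) and scene about (258,285). I'll carry the cover to (0.60, 0).

{"fn": "step_arm", "kwargs": {"series": [[6,-8,0,0],[12,-17,0,0],[18,-26,0,0],[22,-31,0,0],[22,-31,0,0],[22,-31,0,0],[22,-31,0,0],[18,-26,0,0],[11,-15,0,0],[5,-7,0,0]]}}

```text
t: 4.67
tool_pos: [0.5997, 0.0049, 0.1962]
ee_rot: [-3.139, 0.0, 0.318]
force: [-0.4, -0.2, -1.3]
finger_gap: 0.0236
finger_force: 59.0
```

{"fn": "step_arm", "kwargs": {"series": [[0,0,10,0],[0,0,20,0],[0,0,25,0],[0,0,20,0],[0,0,12,0],[0,0,6,0],[0,0,4,0],[0,0,2,0],[0,0,0,0],[0,0,0,0]]}}

```text
t: 5.5
tool_pos: [0.6003, -0.0004, 0.0987]
ee_rot: [3.141, -0.001, 0.313]
force: [-1.4, -0.3, -2.0]
finger_gap: 0.0232
finger_force: 59.0
```

{"fn": "step_arm", "kwargs": {"series": [[0,0,3,0],[0,0,2,0],[0,0,1.5,0],[0,0,1,0],[0,0,1,0],[0,0,1,0],[0,0,0,0],[0,0,0,0]]}}

```text
t: 6.17
tool_pos: [0.5997, -0.0003, 0.0883]
ee_rot: [3.142, 0.0, 0.313]
force: [-0.0, 0.4, -1.8]
finger_gap: 0.0241
finger_force: 59.0
```

{"fn": "step_arm", "kwargs": {"series": [[0,0,0.7,0],[0,0,0.5,0],[0,0,0,0],[0,0,0,0]]}}

```text
t: 6.5
tool_pos: [0.5998, -0.0003, 0.0871]
ee_rot: [3.141, -0.0, 0.313]
force: [-0.2, -0.5, -1.8]
finger_gap: 0.0237
finger_force: 59.1
```

{"fn": "step_arm", "kwargs": {"series": [[0,0,0.6,0],[0,0,0,0],[0,0,0,0]]}}

```text
t: 6.75
tool_pos: [0.5998, -0.0003, 0.0871]
ee_rot: [3.141, -0.0, 0.313]
force: [-3.1, -0.4, 6.0]
finger_gap: 0.0238
finger_force: 59.8
```

{"fn": "step_arm", "kwargs": {"series": [[0,0,0.6,0],[0,0,0,0],[0,0,0,0]]}}

```text
t: 7.0
tool_pos: [0.5998, -0.0003, 0.087]
ee_rot: [3.141, -0.0, 0.313]
force: [-5.7, -0.6, 11.5]
finger_gap: 0.0236
finger_force: 60.4
```

The cover is down; I back off the push and release it.

{"fn": "step_arm", "kwargs": {"series": [[0,0,-0.9,0],[0,0,0,0],[0,0,0,0]]}}

```text
t: 7.25
tool_pos: [0.5999, -0.0003, 0.0871]
ee_rot: [3.141, -0.001, 0.313]
force: [-1.5, 0.6, 4.1]
finger_gap: 0.024
finger_force: 59.7
```

{"fn": "step_arm", "kwargs": {"series": [[0,0,0,0],[0,0,0,0],[0,0,0,0],[0,0,0,0]], "gripper": 0.6}}

```text
t: 7.58
tool_pos: [0.5997, -0.0003, 0.0866]
ee_rot: [-3.142, 0.0, 0.313]
force: [-0.2, -0.5, 0.3]
finger_gap: 0.0511
finger_force: 0.0
```

{"fn": "step_arm", "kwargs": {"series": [[0,0,-5,0],[0,0,-15,0],[0,0,-25,0],[0,0,-30,0],[0,0,-30,0],[0,0,-20,0],[0,0,-10,0],[0,0,0,0],[0,0,0,0]]}}

```text
t: 8.33
tool_pos: [0.5995, -0.0004, 0.2212]
ee_rot: [3.141, 0.0, 0.313]
force: [-0.0, -1.4, -0.4]
finger_gap: 0.051
finger_force: 0.0
```

{"fn": "step_arm", "kwargs": {"series": [[0,0,0,6.6],[0,0,0,6.7],[0,0,0,6.7],[0,0,0,6.7],[0,0,0,6.6],[-13,-16,0,0],[-26,-31,0,0],[-26,-31,0,0],[-26,-31,0,0],[-26,-31,0,0]], "gripper": 1.0}}

```text
t: 9.17
tool_pos: [0.5222, 0.1668, 0.2197]
ee_rot: [3.14, 0.003, -0.269]
force: [0.8, 0.5, 0.2]
finger_gap: 0.0854
finger_force: 0.0
```

{"fn": "step_arm", "kwargs": {"series": [[-13,-18,0,0],[0,0,0,0],[0,0,0,0],[0,0,0,0]]}}

```text
t: 9.5
tool_pos: [0.5162, 0.1853, 0.2203]
ee_rot: [3.14, 0.002, -0.269]
force: [-0.4, -1.3, 0.9]
finger_gap: 0.0854
finger_force: 0.0
```

```bash
python3 - <<'E'
from h import *
s=bot.observe(); print(s["t"],s["tool_pos"],s["ee_rot"],s["finger_gap"],s["force"])
np.save("w3.npy",np.r_[s["tool_pos"],s["ee_rot"]])
a=viewer.grab_frame("wrist");b=viewer.grab_frame("scene");t=viewer.grab_frame("top")
cv2.imwrite("pics/w3.png",a);cv2.imwrite("pics/s3.png",b);cv2.imwrite("pics/t3.png",t)
c=np.hstack([a,cv2.resize(b[190:310,220:280],(210,420),interpolation=cv2.INTER_CUBIC)]);cv2.imwrite("pics/c4.png",c)
E
```

```text
9.5 [0.51617233 0.18527676 0.22031811] [ 3.13995125e+00  1.58446330e-03 -2.69313689e-01] 0.08544136526983809 [-0.36523286 -1.32124462  0.85219895]
```

View pics/c4.png

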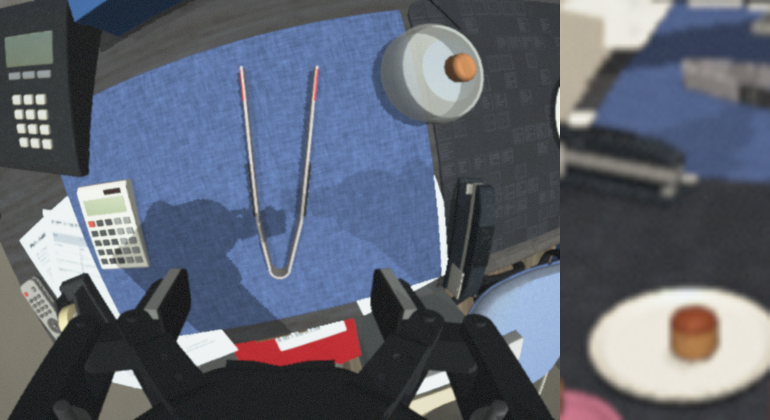

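The lid stands upright and free at (432,75) in the wrist view. The tongs' jaw tips are at (241,67) and (318,67), with the bow at (280,277). The bun in the scene view is centred at about (258.3,285).

```bash
python3 - <<'E'
from h import *
np.set_printoptions(precision=4,suppress=True)
w=np.load("w3.npy");st=dict(tool_pos=w[:3],ee_rot=w[3:])
W=lambda u,v,z=.025: atz(ray("wrist",u,v,st),z)
l,r,b=W(241,67),W(318,67),W(280,277); m=(l+r)/2;d=m-b
n=np.linalg.norm(d);print(l,r,b,"len",n,np.linalg.norm(l-r),"yaw",np.degrees(np.arctan2(d[1],d[0])))
o1=b+d/n*.1;o2=m-d/n*.124;print("origin",o1,o2)
M=R.from_euler("xyz",st["ee_rot"]).as_matrix()
print("tool d",M.T@((o1+o2)/2-w[:3])*1e3)
# two-view height check: right jaw
T=lambda u,v: ray("top",195+(u+.5)/4-.5,165+(v+.5)/4-.5)
S=lambda u,v: ray("scene",180+(u+.5)/4-.5,190+(v+.5)/4-.5)
print("tip tri",tri(ray("wrist",318,67,st),S(526,126),T(215,62)))
t=cv2.imread("pics/t3.png");h=cv2.cvtColor(t,cv2.COLOR_BGR2HSV)
m=np.zeros(h.shape[:2],np.uint8);m[190:225,335:375]=(h[190:225,335:375,1]>110)
x=cv2.connectedComponentsWithStats(m);print(x[2][1:],x[3][1:])
c=x[3][1:][np.argmax(x[2][1:,4])]
print("bun",atz(ray("top",*c),.035),tri(ray("top",*c),ray("scene",258.3,284)))
s=cv2.cvtColor(cv2.imread("pics/s3.png"),cv2.COLOR_BGR2HSV)
m=np.zeros(s.shape[:2],np.uint8);m[270:298,240:275]=(s[270:298,240:275,1]>90);x=cv2.connectedComponentsWithStats(m);print(x[2][1:],x[3][1:])
c2=x[3][1:][np.argmax(x[2][1:,4])];print(atz(ray("scene",*c2),.0255))
E
```

```text
[0.6457 0.188  0.025 ] [0.6259 0.1162 0.025 ] [0.4213 0.2106 0.025 ] len 0.22232365922423344 0.07440932341659251 yaw -15.25460527410073
origin [0.5178 0.1843 0.025 ] [0.5162 0.1847 0.025 ]
tool d [  1.3046   0.2165 195.3169]
tip tri (array([0.6261, 0.1171, 0.0249]), [np.float64(0.859029393031532), np.float64(0.49768389325143947), np.float64(1.1326783828706104)])
[[353 202   8   8  50]] [[356.4  205.28]]
bun [ 0.5212 -0.2637  0.035 ] (array([ 0.5234, -0.2656,  0.0227]), [np.float64(0.06126699050495057), np.float64(0.061266990505058294)])
[[252 278  13  15 170]] [[257.9176 284.7529]]
[ 0.524  -0.273   0.0255]
```

```bash
python3 - <<'E'
from h import *
p=viewer.camera_params("wrist");C=np.linalg.inv(np.array(p["tool_from_camera"]))
def proj(q):
    c=(C@np.r_[q,1])[:3];th=np.arctan2(np.hypot(c[0],c[1]),c[2]);k=th/np.hypot(c[0],c[1]);return np.round([p["cx"]+p["fx"]*k*c[0],p["cy"]+p["fy"]*k*c[1]],0)
for y in(.012,.0425):
  for z in(0,.004,.017,.030): print(y,z,*[proj((x,s*y,z)) for x in(.011,) for s in(-1,1)], proj((-.011,y,z)))
E
```

```text
0.012 0 [251. 271.] [307. 271.] [305. 313.]
0.012 0.004 [252. 267.] [306. 267.] [305. 308.]
0.012 0.017 [254. 254.] [304. 254.] [303. 294.]
0.012 0.03 [256. 244.] [303. 244.] [301. 281.]
0.0425 0 [183. 269.] [375. 269.] [369. 310.]
0.0425 0.004 [186. 265.] [373. 265.] [367. 306.]
0.0425 0.017 [193. 253.] [366. 254.] [362. 292.]
0.0425 0.03 [199. 243.] [360. 244.] [356. 280.]
```

{"fn": "step_arm", "kwargs": {"series": [[1.3,0,15,0],[0,0,30,0],[0,0,35,0],[0,0,35,0],[0,0,30,0],[0,0,20,0],[0,0,13,0],[0,0,7,0],[0,0,0,0],[0,0,0,0]]}}

```text
t: 10.48
tool_pos: [0.5182, 0.1862, 0.0376]
ee_rot: [-3.141, -0.001, -0.269]
force: [-0.1, 0.3, -0.6]
finger_gap: 0.0855
finger_force: 0.0
```

{"fn": "step_arm", "kwargs": {"series": [[0,0,6,0],[0,0,5,0],[0,0,3,0],[0,0,1.5,0],[0,0,0,0],[0,0,0,0]]}}

```text
t: 10.98
tool_pos: [0.5175, 0.1862, 0.0214]
ee_rot: [3.142, -0.0, -0.268]
force: [0.4, 0.2, -0.2]
finger_gap: 0.0854
finger_force: 0.0
```

{"fn": "step_arm", "kwargs": {"series": [[0,0,0,0],[0,0,0,0],[0,0,0,0],[0,0,0,0],[0,0,0,0],[0,0,0,0]], "gripper": 0.6}}

```text
t: 11.48
tool_pos: [0.5181, 0.1864, 0.022]
ee_rot: [-3.141, -0.001, -0.268]
force: [-0.2, -0.0, 5.4]
finger_gap: 0.0514
finger_force: 4.4
```

{"fn": "step_arm", "kwargs": {"series": [[0,0,-2,0],[0,0,-5,0],[0,0,-8,0],[0,0,-12,0],[0,0,-15,0],[0,0,-15,0],[0,0,-10,0],[0,0,-5,0],[0,0,0,0],[0,0,0,0]]}}

```text
t: 12.32
tool_pos: [0.5175, 0.186, 0.0933]
ee_rot: [3.141, -0.0, -0.269]
force: [-0.2, 0.2, -1.1]
finger_gap: 0.0512
finger_force: 2.7
```

```bash
python3 - <<'E'
from h import *
s=bot.observe(); print(s["t"],s["tool_pos"],s["ee_rot"],s["finger_gap"],s["force"],s["torque"])
a=viewer.grab_frame("wrist");b=viewer.grab_frame("scene")
np.save("w5.npy",np.r_[s["tool_pos"],s["ee_rot"]])
cv2.imwrite("pics/w5.png",a);cv2.imwrite("pics/s5.png",b)
c=np.hstack([cv2.resize(a[0:320,140:420],(525,600)),cv2.resize(b[180:300,210:265],(275,600),interpolation=cv2.INTER_CUBIC)]);cv2.imwrite("pics/c5.png",c)
E
```

```text
12.3167 [0.51747958 0.18601665 0.09325015] [ 3.14143758e+00 -2.31898838e-04 -2.68549135e-01] 0.05119552073885385 [-0.17683743  0.19157573 -1.06696692] [ 0.02366351 -0.00121364 -0.00436822]
```

View pics/c5.png

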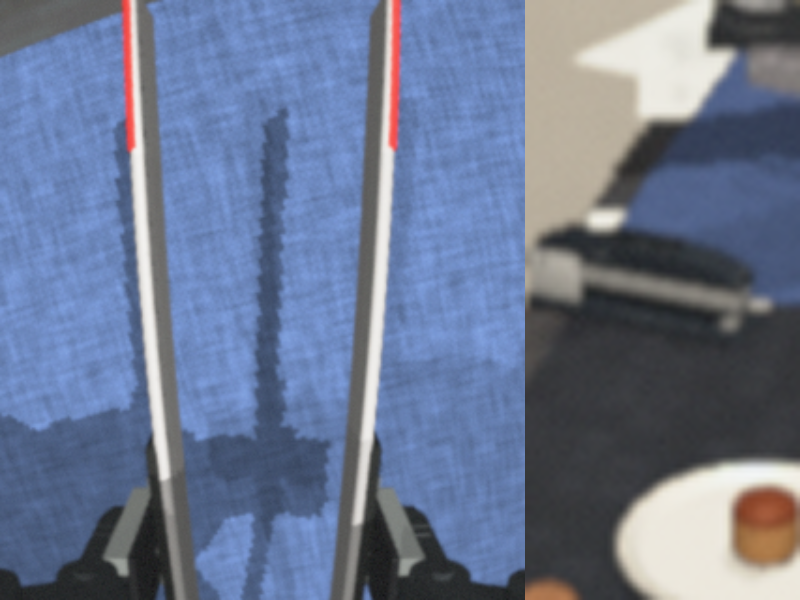

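The tongs are held symmetrically between the fingers with red jaws starting at full-image (209,80) and (350,80). I'll raise them, turn, and carry over to the plate.

{"fn": "step_arm", "kwargs": {"series": [[0,0,-10,0],[0,0,-20,2],[0,0,-25,4],[0,0,-25,5],[0,0,-18,5],[0,0,-8,5],[0,0,0,4],[0,0,0,3],[0,0,0,1.6],[0,0,0,0]]}}

```text
t: 13.25
tool_pos: [0.5164, 0.1857, 0.1849]
ee_rot: [3.129, 0.001, -0.643]
force: [0.1, 0.7, -1.0]
finger_gap: 0.0516
finger_force: 2.7
```

{"fn": "step_arm", "kwargs": {"series": [[5,7,0,0],[10,15,0,0],[15,22,0,0],[17,25,0,0],[17,25,0,0],[17,25,0,0],[17,25,0,0],[17,25,0,0],[17,25,0,0],[17,25,0,0]]}}

```text
t: 14.08
tool_pos: [0.5039, -0.0823, 0.1872]
ee_rot: [3.129, 0.001, -0.643]
force: [0.2, 0.4, -0.9]
finger_gap: 0.0515
finger_force: 2.7
```

{"fn": "step_arm", "kwargs": {"series": [[17,25,0,0],[17,25,0,0],[15,20,0,0],[12,14,0,0],[6,8,0,0],[2,4,0,0],[0,0,0,0],[0,0,0,0],[0,0,0,0],[0,0,0,0]]}}

```text
t: 14.92
tool_pos: [0.5026, -0.1968, 0.1882]
ee_rot: [3.129, 0.002, -0.641]
force: [0.6, 0.4, -1.6]
finger_gap: 0.051
finger_force: 2.7
```

```bash
python3 - <<'E'
from h import *
s=bot.observe(); print(s["t"],s["tool_pos"],s["ee_rot"],s["finger_gap"],s["finger_force"],s["force"],s["torque"])
a=viewer.grab_frame("wrist")
np.save("w6.npy",np.r_[s["tool_pos"],s["ee_rot"]])
cv2.imwrite("pics/w6.png",a);cv2.imwrite("pics/s6.png",viewer.grab_frame("scene"))
cv2.imwrite("pics/c6.png",cv2.resize(a[0:210,140:420],(800,600),interpolation=cv2.INTER_CUBIC))
p=viewer.camera_params("wrist");C=np.linalg.inv(np.array(p["tool_from_camera"]))
for q in((.09,.034,-.0035),(.09,-.034,-.0035),(.09,.034,-.0075),(.09,.034,.0005)):
    c=(C@np.r_[q,1])[:3];th=np.arctan2(np.hypot(c[0],c[1]),c[2]);k=th/np.hypot(c[0],c[1]);print(p["cx"]+p["fx"]*k*c[0],p["cy"]+p["fy"]*k*c[1])
E
```

```text
14.9167 [ 0.50255014 -0.19677753  0.1881617 ] [ 3.12933331e+00  1.62341150e-03 -6.41045339e-01] 0.05100314028752427 2.6563014072379687 [ 0.5568167   0.3604149  -1.63525494] [ 0.00541295  0.04518713 -0.0656821 ]
370.33801744274376 80.89987769169207
188.7714349207347 80.7975032764412
373.2706539608371 79.86647076674197
367.5791025143509 81.87762414396155
```

View pics/c6.png

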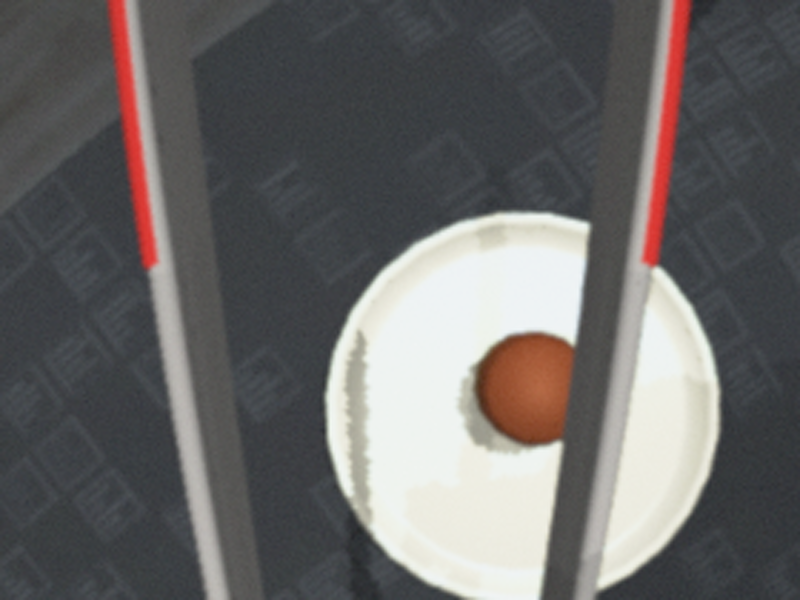

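The bun is at crop (532,387), to the right of the tongs' axis, and red jaw starts are at crop (155,265) and (650,265). The jaws appear nearer the camera than before, so I'm checking pitch and the wrist joint.

```bash
python3 - <<'E'
from h import *
from scipy.optimize import fsolve
np.set_printoptions(precision=4,suppress=True)
s=bot.observe();print(s["qpos"])
p=viewer.camera_params("wrist");C=np.linalg.inv(np.array(p["tool_from_camera"]))
def proj(q):
    c=(C@np.r_[q,1])[:3];th=np.arctan2(np.hypot(c[0],c[1]),c[2]);k=th/np.hypot(c[0],c[1]);return np.array([p["cx"]+p["fx"]*k*c[0],p["cy"]+p["fy"]*k*c[1]])
for n,sp,v in(("w5",141,80),("w6",173.2,92.6)):
  for h in (.027,.0285,.03):
    f=lambda a:[proj((a[0],h,a[1]))[0]-proj((a[0],-h,a[1]))[0]-sp,proj((a[0],h,a[1]))[1]-v]
    print(n,h,fsolve(f,[.09,0]))
w=np.load("w6.npy");st=dict(tool_pos=w[:3],ee_rot=w[3:])
k=2.857;print("bun top",atz(ray("wrist",140+535/k,387/k,st),.042),atz(ray("wrist",140+535/k,387/k,st),.036),"plate",atz(ray("wrist",140+523/k,407/k,st),.012))
E
```

```text
[-0.1797  0.1993  0.5229  1.7887 -0.0946  1.1863 -1.8417]
w5 0.027 [0.0903 0.0005]
w5 0.0285 [0.0911 0.0075]
w5 0.03 [0.0919 0.0145]
w6 0.027 [ 0.0837 -0.0237]
w6 0.0285 [ 0.0842 -0.0181]
w6 0.03 [ 0.0846 -0.0125]
bun top [ 0.5254 -0.2655  0.042 ] [ 0.5245 -0.2661  0.036 ] plate [ 0.518  -0.2612  0.012 ]
```

```bash
cat > pitch.py <<'E'
from h import *
def redz(img,w,h=.0285):
    st=dict(tool_pos=w[:3],ee_rot=w[3:]);M=R.from_euler("xyz",w[3:]).as_matrix()
    hs=cv2.cvtColor(img,cv2.COLOR_BGR2HSV);m=(((hs[...,0]<8)|(hs[...,0]>172))&(hs[...,1]>130)&(hs[...,2]>70)).astype(np.uint8)
    n,l,s,c=cv2.connectedComponentsWithStats(m)
    for i in range(1,n):
        if s[i,4]<15: continue
        v,u=np.nonzero(l==i);P=[]
        for a,b in zip(u,v):
            o,d=ray("scene",a,b);o=M.T@(o-w[:3]);d=M.T@d;P.append(o+d*(h-o[1])/d[1])
        P=np.array(P)*1e3;c0=P.mean(0)
        if abs(c0[0])<300 and abs(c0[2])<150:
            e=np.linalg.eigh(np.cov(P[:,[0,2]].T))[1][:,1]
            print(s[i],"tool x,z",c0[[0,2]].round(1),"ext",np.ptp(P[:,0]).round(),np.ptp(P[:,2]).round(),"axis pitch",np.degrees(np.arctan(e[1]/e[0])).round(1))
if __name__=="__main__":
    for k in "56": print(k);redz(cv2.imread(f"pics/s{k}.png"),np.load(f"w{k}.npy"))
E
python3 pitch.py
```

```text
5Traceback (most recent call last):
  File "pitch.py", line 16, in <module>
    for k in "56": print(k);redz(cv2.imread(f"pics/s{k}.png"),np.load(f"w{k}.npy"))
                            ~~~~^^^^^^^^^^^^^^^^^^^^^^^^^^^^^^^^^^^^^^^^^^^^^^^^^^^
  File "pitch.py", line 10, in redz
    o,d=ray("scene",a,b);o=M.T@(o-w[:3]);d=M.T@d;P.append(o+d*(h-o[1])/d[1])
        ~~~^^^^^^^^^^^^^
  File "h.py", line 5, in ray
    p=viewer.camera_params(name); x=(u-p["cx"])/p["fx"]; y=(v-p["cy"])/p["fy"]
ValueError: time passes only in moves, steps and waits
```

```bash
sed -i 's/^def ray/from functools import lru_cache\nparams=lru_cache(None)(viewer.camera_params)\ndef ray/; s/p=viewer.camera_params(name); x/p=params(name); x/' h.py; python3 pitch.py
```

```text
5
[304 200   8   6  43] tool x,z [105.    8.4] ext 25.0 19.0 axis pitch -0.7
6
[271 210   9   9  69] tool x,z [101.1 -26.5] ext 25.0 23.0 axis pitch -24.6
```

The tongs swung about 18° jaws-up in the weak carrying grip (level in w5, up in w6). I'll press them level again on the free mat strip between the cover and the plate, then re-grip and carry gently.

{"fn": "step_arm", "kwargs": {"series": [[0,0,0,-2],[0,0,0,-4],[0,0,0,-5],[0,0,0,-5],[0,0,0,-5],[0,0,0,-5],[0,0,0,-5],[0,0,0,-3.5],[0,0,0,-2.2],[0,0,0,0]]}}

```text
t: 15.85
tool_pos: [0.5025, -0.1975, 0.1882]
ee_rot: [3.132, 0.009, 0.0]
force: [0.3, -0.2, -0.9]
finger_gap: 0.0514
finger_force: 2.6
```

{"fn": "step_arm", "kwargs": {"series": [[-1,-3,2,0],[-3,-6,4,0],[-4,-9,7,0],[-5,-11,9,0],[-5,-12,9,0],[-5,-12,9,0],[-4,-10,8,0],[-3,-7,6,0],[-2,-4,4,0],[-1,-3,2,0]]}}

```text
t: 16.68
tool_pos: [0.4685, -0.121, 0.1272]
ee_rot: [3.132, 0.009, -0.002]
force: [0.7, -0.8, -0.6]
finger_gap: 0.0513
finger_force: 2.6
```

```bash
python3 - <<'E'
from pitch import *
s=bot.observe(); w=np.r_[s["tool_pos"],s["ee_rot"]];print(s["t"],w.round(4),s["finger_gap"],s["finger_force"],s["qpos"].round(3))
redz(viewer.grab_frame("scene"),w)
E
```

```text
16.6833 [ 4.6850e-01 -1.2100e-01  1.2720e-01  3.1323e+00  9.1000e-03 -2.2000e-03] 0.051315258222334376 2.6010316154861357 [-0.216  0.135  0.394  1.984 -0.047  1.041 -1.373]
[268 195  12  12  80] tool x,z [ 73.3 -67.7] ext 28.0 30.0 axis pitch -50.1
[166 240  42  54 883] tool x,z [-192.5  126.5] ext 121.0 179.0 axis pitch -67.8
```

{"fn": "step_arm", "kwargs": {"series": [[0,0,3,0],[0,0,6,0],[0,0,8,0],[0,0,8,0],[0,0,8,0],[0,0,8,0],[0,0,6,0],[0,0,3,0],[0,0,0,0]]}}

```text
t: 17.48
tool_pos: [0.4676, -0.122, 0.0766]
ee_rot: [3.132, 0.011, -0.003]
force: [-0.6, 1.0, 0.2]
finger_gap: 0.0514
finger_force: 2.8
```

```bash
python3 - <<'E'
from pitch import *
s=bot.observe(); w=np.r_[s["tool_pos"],s["ee_rot"]];print(s["t"],w.round(4),s["finger_gap"],s["finger_force"],s["force"])
redz(viewer.grab_frame("scene"),w)
E
```

```text
17.4833 [ 4.6760e-01 -1.2200e-01  7.6600e-02  3.1322e+00  1.0900e-02 -2.7000e-03] 0.05140012203022653 2.8188972907082643 [-0.55584884  1.04704163  0.17515604]
[278 224  12   9  71] tool x,z [100.9 -45.8] ext 29.0 24.0 axis pitch -32.2
[166 240  42  54 882] tool x,z [-191.7   75.9] ext 121.0 179.0 axis pitch -68.0
```

Levelling works; I continue down.

{"fn": "step_arm", "kwargs": {"series": [[0,0,3,0],[0,0,6,0],[0,0,8,0],[0,0,8,0],[0,0,8,0],[0,0,7,0],[0,0,5,0],[0,0,3,0],[0,0,2,0],[0,0,0,0]]}}

```text
t: 18.37
tool_pos: [0.468, -0.1225, 0.0274]
ee_rot: [3.132, 0.009, -0.003]
force: [-1.1, 0.2, -0.1]
finger_gap: 0.0513
finger_force: 2.9
```

```bash
python3 - <<'E'
from pitch import *
s=bot.observe(); w=np.r_[s["tool_pos"],s["ee_rot"]];print(s["t"],w.round(4),s["finger_gap"],s["finger_force"],s["force"])
redz(viewer.grab_frame("scene"),w)
E
```

```text
18.3667 [ 4.6800e-01 -1.2250e-01  2.7400e-02  3.1322e+00  9.1000e-03 -2.6000e-03] 0.05134495569906868 2.872776445792624 [-1.09726362  0.21133494 -0.09571569]
[166 240  42  54 879] tool x,z [-192.8   26.4] ext 121.0 179.0 axis pitch -67.9
[284 260  11   9  90] tool x,z [116.   11.3] ext 27.0 25.0 axis pitch -1.0
[281 295  13  19 224] tool x,z [113.5 139.5] ext 35.0 63.0 axis pitch -88.0
```

{"fn": "step_arm", "kwargs": {"series": [[0,0,2,0],[0,0,2,0],[0,0,1.5,0],[0,0,0,0]]}}

```text
t: 18.75
tool_pos: [0.4685, -0.1227, 0.0225]
ee_rot: [3.132, 0.008, -0.003]
force: [1.4, -0.3, 1.2]
finger_gap: 0.0513
finger_force: 3.1
```

{"fn": "step_arm", "kwargs": {"series": [[0,0,0,0],[0,0,0,0],[0,0,0,0],[0,0,2,0],[0,0,0,0],[0,0,0,0]], "gripper": 0.95}}

```text
t: 19.25
tool_pos: [0.4679, -0.1225, 0.0201]
ee_rot: [3.132, 0.009, -0.003]
force: [0.0, -0.3, -0.2]
finger_gap: 0.081
finger_force: 0.0
```

```bash
python3 - <<'E'
from pitch import *
s=bot.observe(); w=np.r_[s["tool_pos"],s["ee_rot"]];print(s["t"],w.round(4),s["finger_gap"],s["finger_force"],s["force"])
redz(viewer.grab_frame("scene"),w,.037)
a=viewer.grab_frame("wrist");cv2.imwrite("pics/w7.png",a);np.save("w7.npy",w)
hs=cv2.cvtColor(a,cv2.COLOR_BGR2HSV);m=(((hs[...,0]<8)|(hs[...,0]>172))&(hs[...,1]>130)&(hs[...,2]>90)).astype(np.uint8)
n,l,st,c=cv2.connectedComponentsWithStats(m)
S=dict(tool_pos=w[:3],ee_rot=w[3:]);M=R.from_euler("xyz",w[3:]).as_matrix()
for i in range(1,n):
  if st[i,4]>25:
    x,y,ww,hh=st[i,:4];print(st[i],c[i].round(1)); v,u=np.nonzero(l==i)
    b=v.max();print("  near end",[ (M.T@(atz(ray("wrist",float(q),float(b)+.5,S),.025)-w[:3])*1e3).round(1) for q in(u[v==b].min(),u[v==b].max())])
E
```

```text
19.25 [ 4.6790e-01 -1.2250e-01  2.0100e-02  3.1322e+00  9.0000e-03 -2.6000e-03] 0.08101804108460885 0.0 [ 0.00585907 -0.28450364 -0.18701959]
[166 240  42  54 880] tool x,z [-188.8   14. ] ext 120.0 178.0 axis pitch -67.9
[283 263  11   9  89] tool x,z [115.6   7.3] ext 27.0 25.0 axis pitch 5.2
[281 295  13  19 225] tool x,z [114.5 125.8] ext 34.0 62.0 axis pitch -87.6
[181   0   8  53 224] [184.4  25.7]
  near end [array([100.5, -34.7,  -6.1]), array([100.5, -34.7,  -6.1])]
[371   0   8  53 223] [374.7  25.3]
  near end [array([100.7,  34.9,  -5.5]), array([100.7,  34.9,  -5.5])]
```

The tongs are level again and centred, with the grip point 10 mm behind the pad middle. I shift 4 mm further back to balance and squeeze a little more.

{"fn": "step_arm", "kwargs": {"series": [[-4,0,0.5,0],[0,0,0,0],[0,0,0,0]]}}

```text
t: 19.6
tool_pos: [0.4638, -0.1226, 0.0198]
ee_rot: [3.132, 0.009, -0.003]
force: [0.1, -0.9, -0.4]
finger_gap: 0.081
finger_force: 0.0
```

{"fn": "step_arm", "kwargs": {"series": [[0,0,0,0],[0,0,0,0],[0,0,0,0],[0,0,0,0],[0,0,0,0],[0,0,0,0]], "gripper": 0.56}}

```text
t: 20.1
tool_pos: [0.4648, -0.1228, 0.0204]
ee_rot: [3.132, 0.007, -0.003]
force: [-0.0, 0.5, 6.5]
finger_gap: 0.0482
finger_force: 5.4
```

{"fn": "step_arm", "kwargs": {"series": [[0,0,-1,0],[0,0,-3,0],[0,0,-5,0],[0,0,-7,0],[0,0,-7,0],[0,0,-7,0],[0,0,-5,0],[0,0,-3,0],[0,0,-1,0],[0,0,0,0]]}}

```text
t: 20.93
tool_pos: [0.4645, -0.1221, 0.0591]
ee_rot: [3.132, 0.008, -0.002]
force: [0.1, 0.3, -0.9]
finger_gap: 0.0478
finger_force: 3.6
```

```bash
cat > chk.py <<'E'
from pitch import *
import sys
s=bot.observe(); w=np.r_[s["tool_pos"],s["ee_rot"]];print(s["t"],w.round(4),s["finger_gap"].round(4),s["finger_force"].round(1),s["force"].round(1))
b=viewer.grab_frame("scene");redz(b,w,.027)
a=viewer.grab_frame("wrist");n=sys.argv[1];cv2.imwrite(f"pics/w{n}.png",a);cv2.imwrite(f"pics/s{n}.png",b);np.save(f"w{n}.npy",w)
hs=cv2.cvtColor(a,cv2.COLOR_BGR2HSV);m=(((hs[...,0]<6)|(hs[...,0]>172))&(hs[...,1]>130)&(hs[...,2]>90)).astype(np.uint8)
k,l,st,c=cv2.connectedComponentsWithStats(m)
for i in range(1,k):
  if st[i,4]>40: v,u=np.nonzero(l==i);print("red",st[i],"near end u",u[v==v.max()].mean(),"v",v.max(), "top-row u",u[v==v.min()].min(),u[v==v.min()].max())
m=((hs[...,0]>=6)&(hs[...,0]<18)&(hs[...,1]>130)&(hs[...,2]>50)).astype(np.uint8)[:230]
k,l,st,c=cv2.connectedComponentsWithStats(m)
for i in range(1,k):
  if st[i,4]>150: print("brown",st[i],c[i].round(1))
E
python3 chk.py 8
```

```text
Traceback (most recent call last):
  File "chk.py", line 3, in <module>
    s=bot.observe(); w=np.r_[s["tool_pos"],s["ee_rot"]];print(s["t"],w.round(4),s["finger_gap"].round(4),s["finger_force"].round(1),s["force"].round(1))
                                                                                ^^^^^^^^^^^^^^^^^^^^^
AttributeError: 'float' object has no attribute 'round'
```

```bash
sed -i 's/s\["finger_gap"\].round(4),s\["finger_force"\].round(1)/s["finger_gap"],s["finger_force"]/' chk.py; python3 chk.py 8
```

```text
20.9333 [ 4.6450e-01 -1.2210e-01  5.9100e-02  3.1323e+00  8.1000e-03 -2.5000e-03] 0.04781088805516047 3.5779480263590813 [ 0.1  0.3 -0.9]
[166 240  42  54 883] tool x,z [-189.7   58.7] ext 121.0 179.0 axis pitch -67.9
[284 249  11   8  84] tool x,z [119.3   8.4] ext 27.0 22.0 axis pitch 1.3
red [214   0   5  40 189] near end u 215.0 v 39 top-row u 214 218
red [344   0   4  40 142] near end u 345.5 v 39 top-row u 345 347
brown [ 489  131   58   59 2639] [518.4 158.9]
```

```bash
python3 - <<'E'
from h import *
np.set_printoptions(precision=4,suppress=True)
w=np.load("w8.npy");st=dict(tool_pos=w[:3],ee_rot=w[3:])
w6=np.load("w6.npy");s6=dict(tool_pos=w6[:3],ee_rot=w6[3:])
r8=ray("wrist",518.4,158.9,st);print(atz(r8,.03),atz(r8,.025))
rs=[r8,ray("wrist",140+535/2.857,387/2.857,s6),ray("top",356.4,205.3),ray("scene",258,284.5)]
print(tri(*rs)); print(tri(*rs[:2]),tri(*rs[2:]))
E
```

```text
[ 0.5248 -0.2617  0.03  ] [ 0.5242 -0.2663  0.025 ]
(array([ 0.5232, -0.267 ,  0.0229]), [np.float64(1.2675191789519793), np.float64(0.8753039529256784), np.float64(1.3514097120611983), np.float64(0.6479404152596111)])
(array([ 0.5234, -0.267 ,  0.0244]), [np.float64(0.7986146623215721), np.float64(0.7986146623215665)]) (array([ 0.5231, -0.2659,  0.0215]), [np.float64(0.3598058957961077), np.float64(0.35980589579630584)])
```

{"fn": "step_arm", "kwargs": {"series": [[-1,0,-1,0],[-3,0,-2,0],[-6,0,-3,0],[-8,0,-4,0],[-9,0,-4,0],[-9,0,-4,0],[-9,0,-4,0],[-8,2,-3,0],[-5,4,-2,0],[-2,6,-1,0]]}}

```text
t: 21.87
tool_pos: [0.4038, -0.1339, 0.0878]
ee_rot: [3.133, 0.008, -0.002]
force: [0.1, -0.0, -1.3]
finger_gap: 0.0479
finger_force: 3.6
```

{"fn": "step_arm", "kwargs": {"series": [[0,8,0,0],[0,10,0,0],[0,12,0,0],[0,12,0,0],[0,12,0,0],[0,12,0,0],[0,12,0,0],[0,12,0,0],[0,12,0,0],[0,10,0,0]]}}

```text
t: 22.7
tool_pos: [0.4042, -0.2476, 0.0883]
ee_rot: [3.131, 0.009, -0.003]
force: [0.3, 0.4, -1.0]
finger_gap: 0.0479
finger_force: 3.6
```

{"fn": "step_arm", "kwargs": {"series": [[0,8,0,0],[0,6,0,0],[0,4,0,0],[0,2,0,0],[0,0,0,0],[0,0,0,0]]}}

```text
t: 23.2
tool_pos: [0.4043, -0.2655, 0.0886]
ee_rot: [3.132, 0.009, -0.002]
force: [-0.1, 0.2, -0.8]
finger_gap: 0.0483
finger_force: 3.6
```

```bash
python3 chk.py 9
```

```text
23.2 [ 4.0430e-01 -2.6550e-01  8.8600e-02  3.1324e+00  8.7000e-03 -2.2000e-03] 0.048336332690586674 3.578476756811142 [-0.1  0.2 -0.8]
[166 240  28  54 673] tool x,z [-70.7   7. ] ext 68.0 150.0 axis pitch -79.2
[250 264  13   9  97] tool x,z [120.4   3.8] ext 28.0 19.0 axis pitch -0.7
[281 295  13  19 226] tool x,z [193.4  94.5] ext 29.0 53.0 axis pitch -88.0
red [216   0   3  39 114] near end u 216.0 v 38 top-row u 216 218
red [344   0   3  39  70] near end u 344.5 v 38 top-row u 345 346
red [   0  307   92   47 2516] near end u 30.0 v 353 top-row u 63 64
brown [ 249    9   63   62 2936] [279.5  39. ]
```

The bun is centred between the jaws at wrist (279.5,39), with the tongs' axis at u=280, and the tongs are level. I'm going down.

```bash
python3 - <<'E'
from h import *
w=np.load("w9.npy");st=dict(tool_pos=w[:3],ee_rot=w[3:]);M=R.from_euler("xyz",w[3:]).as_matrix()
for z in(.03,.036): q=atz(ray("wrist",279.5,39,st),z);print(q.round(4),(M.T@(q-w[:3])*1e3).round(1))
E
```

```text
[ 0.5231 -0.2662  0.03  ] [119.3  -0.   57.6]
[ 0.5217 -0.2662  0.036 ] [117.9  -0.   51.6]
```

{"fn": "step_arm", "kwargs": {"series": [[0,0,1,0],[0,0,3,0],[0,0,5,0],[0,0,5,0],[0,0,5,0],[0,0,3,0],[0,0,2,0],[0,0,1,0],[0,0,0,0]]}}

```text
t: 24.05
tool_pos: [0.4039, -0.266, 0.0635]
ee_rot: [3.132, 0.009, -0.003]
force: [-0.4, -0.3, -1.7]
finger_gap: 0.048
finger_force: 3.6
```

```bash
python3 chk.py 10
```

```text
24.05 [ 4.0390e-01 -2.6600e-01  6.3500e-02  3.1323e+00  8.9000e-03 -2.6000e-03] 0.04801622236730182 3.5778263211250305 [-0.4 -0.3 -1.7]
[166 240  31  55 712] tool x,z [-69.1 -24.4] ext 76.0 153.0 axis pitch -75.7
[250 275  13  10 102] tool x,z [120.8   9.1] ext 28.0 23.0 axis pitch 3.1
[281 295  13  19 226] tool x,z [193.6  69. ] ext 29.0 53.0 axis pitch -88.0
red [215   0   3  39 105] near end u 216.0 v 38 top-row u 216 217
red [343   0   3  39 109] near end u 344.5 v 38 top-row u 343 345
red [   0  320   82   40 2226] near end u 24.5 v 359 top-row u 6 6
brown [ 243    0   72   65 3755] [278.3  29.3]
```

{"fn": "step_arm", "kwargs": {"series": [[0,0,1,0],[0,0,3,0],[0,0,4,0],[0,0,4,0],[0,0,4,0],[0,0,4,0],[0,0,3,0],[0,0,2,0],[0,0,1,0],[0,0,0,0]]}}

```text
t: 24.98
tool_pos: [0.4037, -0.2662, 0.0374]
ee_rot: [3.132, 0.009, -0.003]
force: [1.1, -0.7, -1.8]
finger_gap: 0.0479
finger_force: 3.6
```

```bash
python3 chk.py 11; python3 - <<'E'
import cv2,numpy as np
a=cv2.imread("pics/w11.png");b=cv2.imread("pics/s11.png")
cv2.imwrite("pics/c11.png",np.hstack([cv2.resize(a[0:200,180:380],(400,400)),cv2.resize(b[240:310,210:280],(400,400),interpolation=cv2.INTER_CUBIC)]))
E
```

```text
24.9833 [ 4.0370e-01 -2.6620e-01  3.7400e-02  3.1323e+00  9.0000e-03 -2.6000e-03] 0.04786476178092514 3.5777967050671577 [ 1.1 -0.7 -1.8]
[166 240  33  54 685] tool x,z [-68.3 -56.6] ext 80.0 151.0 axis pitch -70.6
[250 282  14  11 116] tool x,z [121.5   3.5] ext 31.0 27.0 axis pitch -22.1
[281 295  13  19 225] tool x,z [193.5  43.1] ext 29.0 53.0 axis pitch -88.4
red [215   0   3  39  86] near end u 216.0 v 38 top-row u 215 216
red [343   0   3  39 111] near end u 344.5 v 38 top-row u 343 345
red [   0  329   70   38 1749] near end u 18.5 v 366 top-row u 0 0
brown [ 235    0   88   56 3859] [278.2  22.9]
```

View pics/c11.png

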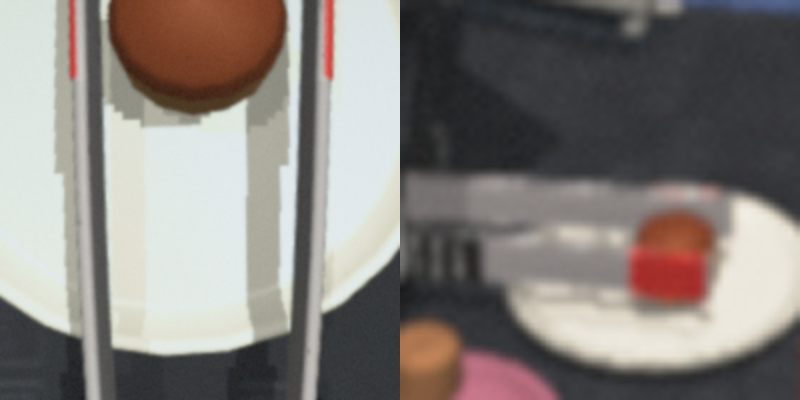

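The bun sits centred between the jaws (crop (197,45), arms on both sides), and the jaws are level in the scene view. I'll lower 2 mm and squeeze.

{"fn": "step_arm", "kwargs": {"series": [[0,0,1,0],[0,0,1,0],[0,0,0,0]]}}

```text
t: 25.33
tool_pos: [0.4038, -0.2662, 0.0356]
ee_rot: [3.132, 0.009, -0.003]
force: [-0.2, 0.8, -0.9]
finger_gap: 0.0479
finger_force: 3.6
```

{"fn": "step_arm", "kwargs": {"series": [[0,0,0,0],[0,0,0,0],[0,0,0,0],[0,0,0,0],[0,0,0,0],[0,0,0,0],[0,0,0,0]], "gripper": 0.47}}

```text
t: 25.92
tool_pos: [0.4038, -0.2663, 0.0357]
ee_rot: [3.132, 0.009, -0.003]
force: [0.0, -0.9, 0.9]
finger_gap: 0.0428
finger_force: 63.0
```

Clamped on the bun (gap 43 mm, 63 N). Now a gentle lift.

{"fn": "step_arm", "kwargs": {"series": [[0,0,-1,0],[0,0,-3,0],[0,0,-5,0],[0,0,-7,0],[0,0,-8,0],[0,0,-8,0],[0,0,-8,0],[0,0,-8,0],[0,0,-8,0],[0,0,-8,0]]}}

```text
t: 26.75
tool_pos: [0.4044, -0.2657, 0.1006]
ee_rot: [3.132, 0.008, -0.003]
force: [-0.0, 0.0, -2.4]
finger_gap: 0.0427
finger_force: 62.7
```

{"fn": "step_arm", "kwargs": {"series": [[0,0,-8,0],[0,0,-8,0],[0,0,-8,0],[0,0,-8,0],[0,0,-8,0],[0,0,-8,0],[0,0,-7,0],[0,0,-5,0],[0,0,-3,0],[0,0,-1,0]]}}

```text
t: 27.58
tool_pos: [0.4051, -0.2651, 0.1641]
ee_rot: [3.132, 0.008, -0.003]
force: [0.9, -0.1, -2.3]
finger_gap: 0.043
finger_force: 62.7
```

{"fn": "step_arm", "kwargs": {"series": [[0,0,-3,0],[0,0,-5,0],[0,0,-5,0],[0,0,-3,0],[0,0,0,0],[0,0,0,0],[0,0,0,0],[0,0,0,0],[0,0,0,0],[0,0,0,0]]}}

```text
t: 28.42
tool_pos: [0.405, -0.2649, 0.1795]
ee_rot: [3.132, 0.009, -0.003]
force: [0.1, 0.9, -1.3]
finger_gap: 0.0428
finger_force: 62.7
```

```bash
python3 chk.py 12; python3 - <<'E'
from h import *
w=np.load("w12.npy");M=R.from_euler("xyz",w[3:]).as_matrix()
b=cv2.imread("pics/s12.png");hs=cv2.cvtColor(b,cv2.COLOR_BGR2HSV)
m=((hs[...,0]>3)&(hs[...,0]<20)&(hs[...,1]>90)&(hs[...,2]>50)).astype(np.uint8)
k,l,st,c=cv2.connectedComponentsWithStats(m)
for i in range(1,k):
  if st[i,4]>15 and 180<c[i][0]<340:
    o,d=ray("scene",*map(float,c[i]));o2=M.T@(o-w[:3]);d2=M.T@d;print(st[i],"on tongs plane world",(o+d*(-o2[1]/d2[1])).round(3))
E
```

```text
28.4167 [ 4.0500e-01 -2.6490e-01  1.7950e-01  3.1323e+00  8.9000e-03 -2.6000e-03] 0.04276724994269486 62.73083567619324 [ 0.1  0.9 -1.3]
[250 226  14  13 142] tool x,z [121.7   4.1] ext 29.0 28.0 axis pitch -0.4
[166 240  43  54 888] tool x,z [-62.8  89.8] ext 104.0 150.0 axis pitch -67.1
red [224   0   5  39 175] near end u 225.5 v 38 top-row u 225 228
red [334   0   3  39 117] near end u 335.0 v 38 top-row u 334 336
red [   6  259  108   74 3756] near end u 49.0 v 332 top-row u 6 13
brown [ 236    0   89   55 3846] [280.   22.4]
brown [477 128  29  31 584] [492.8 142.8]
[296 216   7   9  53] on tongs plane world [ 0.618 -0.265  0.199]
[250 223  15   7  64] on tongs plane world [ 0.524 -0.265  0.177]
[252 237   9   2  16] on tongs plane world [ 0.521 -0.265  0.148]
[207 296  14  17 175] on tongs plane world [ 0.408 -0.267 -0.045]
[280 317  14  11  50] on tongs plane world [ 0.595 -0.268 -0.082]
```

The bun is held with its underside near z = 0.15 m and the tongs level, and the cover's knob is still where I left it. I'm handing in.

```bash
python3 -c "
from bench import bot
print(bot.job_done())"
```

```text
the job is handed in; nothing more can be done
None
```

I handed the job in at about 28 s: the cover stands upright on the free mat near (0.60, 0), and the tongs hold the bun steady about 15 cm above the desk. On the first carry the tongs tipped jaws-up, so I set them down on the mat and re-gripped them.

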